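# Hang the taller parts pail on the test bench hanger

### The job

Two small steel pails of valve seats stand on the mask test bench with their wire bails folded down. Take the taller, narrower pail: first raise its bail upright while the pail stays standing on the bench, then lift the pail by the bail and hang it by the bail on the two upturned hooks of the hanger stand. Leave it hanging still, straight and let go.

Things in the scene. Friction and masses are not known exactly. Their poses are not given: they have to be found in the camera images.
- tall_pail: the taller, narrower of two open steel pails: 80 mm high, 108 mm across the rim, 0.35 to 0.6 kg (the other: 45 mm high, 140 mm across). Origin at the centre of its underside, z up. The bail's hinge line runs along the pail's own y through its axis, 71 mm above the underside; the folded bail sticks out towards the pail's own -x
- tall_bail (a joint): angle of the tall pail's U-shaped bail (6 mm wire, arms 120 mm apart), rad: 0 folded, sticking out level to the pail's own -x; pi/2 upright over the pail; pi folded to the other side. A rubbing hinge: the bail stays where it is left
- tall_bail_grip (a point): middle of the bail's straight top bar (112 mm), in a round black sleeve 12 mm thick, 40 mm long, that spins on the wire; it lies along the pail's own y, 95 mm from the hinge line. Folded, it hangs free 41 mm outside the rim, 71 mm or more over the bench. Pinched there, the bail turns freely in the sleeve, so the hand may stay pointing down
- hanger: fixed stand, two 8 mm wire hooks at own y = -38 and 38 mm, pointing to own -x (front). Origin on the bench under the middle of the seats. Seats level from x = -22 to 22 mm, top 219 mm up; tips rise to 241 mm at x = -34; wires to 231 mm behind; crossbar (top 237) at x = 91. The bail's bar lies across both, its middle 222 mm up, sleeve between; the pail comes in from the front, below the hooks

How it is judged:
By the outcome, as a careful person would: the job done as asked, in the order asked, and still so for the second after the job is handed in, with the robot touching nothing.
It also fails if it takes over 67 s, if anything falls off the work surface, if the arm or the gripper's body presses on something with over 40 N, if the wrist force passes 120 N, or if a joint passes its speed limit or range.

### The arm

A 6-joint arm with a two-finger parallel gripper is mounted at the origin on the work surface. World frame = base frame: x ahead of the robot, y to its left, z up, the work surface at z = 0. Lengths are in m, angles in rad, forces in N, time in s.
With the tool pointing down it reaches from about 0.35 to 0.875 m from the base axis. Payload 4.2 kg.
Tool frame: the origin (TCP) lies midway between the tips of the shut fingers; the grasp point (between the pads) lies 19 mm behind it; x points along the fingers, z is the direction in which the jaws open and shut, and the axes are right-handed (so a half turn about x gives the same grasp; the last joint's range is limited). The gripper opens to 85 mm and grips with 20 to 120 N. Pads are 22 mm wide; open, the fingers measure 114 mm over their backs; the gripper's body (76 mm by 85 mm) begins 54 mm behind the grasp point. The pads swing forward as they close: fully open they stand 13 mm farther back than shut.
Start: joints at [1.523, 0.385, 0.008, 0, -1.194, -0.259], TCP at [0.189, 0.596, 0.231] pointing down, gripper open.
Joint ranges: [-3.14, 3.14], [-1.21, 2.06], [-1.07, 1.41], [-3.16, 2.05], [-2.99, -0.16], [-3.1, 3.1]. Speed limits (rad/s): [2.79, 2.79, 3.14, 3.14, 3.14, 3.14].

### API

Orientations are given as a rotation vector (axis times angle).
In Python, from workcell import ctrl gives the robot as it stands.
- The arm moves only by the tool arm_command, never from a script. Its arguments are lists of equal length, an entry for each row: "offset": the shift along the tool's x, y, z in mm, a list of three; "yaw": the turn about the tool's x in rad. In form: {"offset": [[x, y, z], ...], "yaw": [yaw, ...]}. A call has 1 to 12 rows; each row shifts and turns the commanded pose from where the row before left it, along the tool's axes as they then stand; what a row does not reach is not made up. A row lasts 1/12 s, in which the tool goes at most 41.7 mm and 7.16 degrees, less where a joint would pass 70% of its speed; a pose out of reach is approached as far as the arm can. A call with a gripper value outside its range is refused whole. "grip" is the gripper's target within -1 to 1 (shut at 1, half-way at 0, fully open at -1), set as the call begins (left out, the last holds). The fingers move at their own pace and stop on an object; "newtons" is the grip in N (left out, the last holds). Time passes only in rows, so rows that do not move let the fingers close. It gives the time, the measured TCP pose, the force and the opening at its end, in the units of the state.
- ctrl.state(): the state, without advancing time (a new reading comes with each control period).
- ctrl.grab_frame(name): name is "scene" or "side" or "wrist"; returns the picture (480x640x3 uint8, red, green, blue); there is no depth.
- ctrl.camera_params(name): a dict with "intrinsics" (3x3 intrinsics, pixels), "extrinsics" (4x4, takes a point from camera to world coordinates). Camera axes: x right, y down, z forward; pixel columns grow to the right and rows downward; lengths in m; the calibration is good to about 2 mm. A picture is of the moment at which its call begins: read the wrist's pose just before it. camera_params takes no time and is no camera call; for the wrist camera it gives the pose at the moment of the call.
- ctrl.finish_job(): hands the job in, once; it reports no verdict.
Trained networks look in the newest picture that a camera, given by its name, has taken for a name from the list of things; names that differ only in an ending like _2 or _b are one class to them, and where a whole thing is asked for, a point or a joint stands for the part that bears it (a point fixed in the world has none). Each returns a list of dicts, best first, with "confidence" (0 to 1); they miss things now and then, are a little off and sometimes report something else, mostly with a low value. They report only what shows in the picture. A call takes as long as a camera call.
- ctrl.spot_in(name, camera): "rect" ([left, top, right, bottom] in pixels, round what is visible of it).
- ctrl.cut_out(name, camera): "region" (480x640 bool, what is visible of it) and "rect" ([left, top, right, bottom] in pixels, round what is visible of it).
The state is a dict: "clock": time; "joints": joint angles; "dq": joint speeds; "joint_efforts": joint torques, N m; "position": TCP position; "tool_rot": TCP orientation; "ft_force": force on the tool from outside, world axes, zero at the start; "torque": the same for the moment, N m; "opening": finger opening in m.
Only numpy, scipy, OpenCV 4.12 (cv2) and the standard library are available. Lean on these libraries where they do the work, as an engineer would, in place of code of your own. Each camera call takes 0.05 s, during which the arm holds its last target. There are 200 camera calls.

## Working session

There is one attempt and no reset: what is moved stays moved. The work goes in short steps, Python scripts to look and compute and a tool call to move; the robot and the scene stay as the last step left them, time stands still between calls to the robot, and variables do not carry over. Pictures are saved under pics/ and viewed, about 8 in all and at most 12, crops included, and the job is handed in when it is done.

Besides the shell and the picture viewer there is one more tool, called by a JSON object that holds its "name" and its "arguments". arm_command: Moves the arm, as the interface text tells. Its arguments: {"type":"object","properties":{"offset":{"type":"array"},"yaw":{"type":"array"},"grip":{"type":"number"},"newtons":{"type":"number"}},"required":["offset","yaw"]}

```bash
mkdir -p pics; ls; python3 - <<'E'
from workcell import ctrl
import cv2,numpy as np
np.set_printoptions(precision=4,suppress=True)
s=ctrl.state();print(s['clock'],s['position'],s['tool_rot'],s['opening'])
ims=[]
for c in("scene","side"):
    im=ctrl.grab_frame(c);cv2.imwrite(f"pics/{c}0.png",im[...,::-1])
    p=ctrl.camera_params(c);print(c,np.array(p['intrinsics']),np.array(p['extrinsics']))
    for n in("tall_pail","tall_bail","tall_bail_grip","hanger"):
        print(n,[(np.round(d['rect']).tolist(),round(d['confidence'],2)) for d in ctrl.spot_in(n,c)])
E
```

```text
pics
0.0 [0.1886 0.5953 0.2302] [ 1.4298  1.0466 -1.4328] 0.08533181400696985
scene [[447.5834   0.     325.0142]
 [  0.     447.5834 244.9861]
 [  0.       0.       1.    ]] [[ 0.3334  0.7471 -0.575   1.0927]
 [ 0.9427 -0.2554  0.2148 -0.2416]
 [ 0.0136 -0.6137 -0.7895  0.8276]
 [ 0.      0.      0.      1.    ]]
tall_pail [([295.0, 214.0, 359.0, 298.0], 0.78)]
tall_bail [([292.0, 211.0, 358.0, 274.0], 0.95)]
tall_bail_grip [([289.0, 212.0, 360.0, 270.0], 0.6)]
hanger [([441.0, 144.0, 548.0, 307.0], 0.61)]
side [[477.8027   0.     317.2724]
 [  0.     477.8027 241.7082]
 [  0.       0.       1.    ]] [[-0.824  -0.3396  0.4535  0.1625]
 [-0.5663  0.517  -0.6418  0.5356]
 [-0.0165 -0.7857 -0.6184  0.6199]
 [ 0.      0.      0.      1.    ]]
tall_pail [([279.0, 218.0, 364.0, 286.0], 0.89)]
tall_bail [([297.0, 223.0, 364.0, 260.0], 0.87)]
tall_bail_grip [([294.0, 218.0, 365.0, 263.0], 0.8)]
hanger [([63.0, 226.0, 216.0, 422.0], 0.59)]
```

View pics/scene0.png

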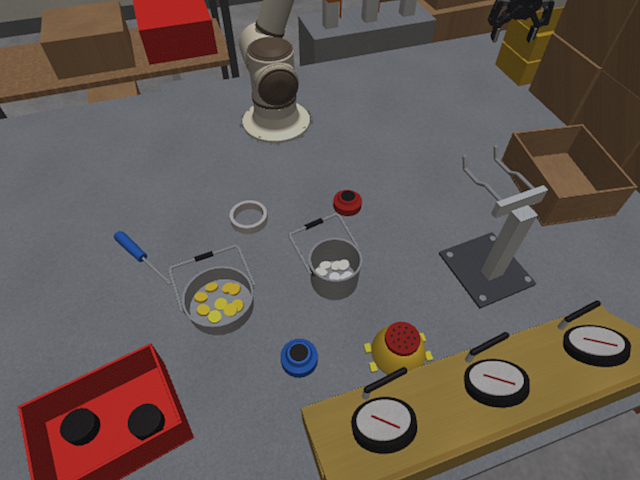

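View pics/side0.png

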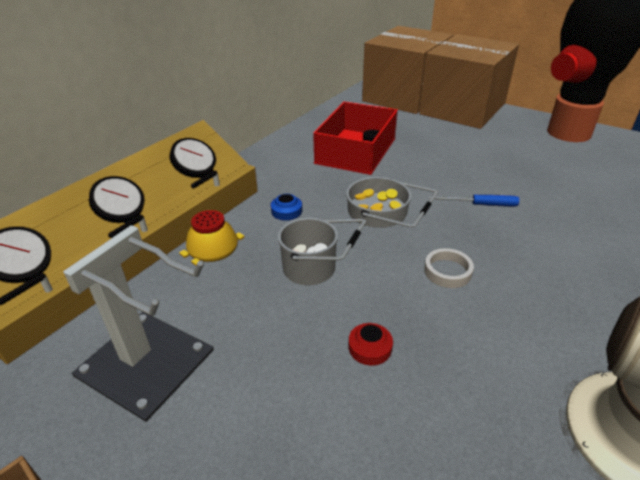

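The tall pail is at about (334,268) in the scene view and (308,250) in the side view. Its sleeve is at (314,223) / (355,238). The hanger is on the right in scene and on the left in side. I'll enlarge these for exact pixel positions.

```bash
python3 - <<'E'
import cv2,numpy as np
def crop(f,x,y,w,h):
    im=cv2.resize(cv2.imread(f)[y:y+h,x:x+w],(400,300),interpolation=cv2.INTER_CUBIC)
    s=400/w
    for k in range(0,w,20):
        cv2.line(im,(int(k*s),0),(int(k*s),6),(0,0,255),1);cv2.putText(im,str(x+k),(int(k*s)+1,14),0,.3,(0,255,255),1)
    for k in range(0,h,20):
        cv2.line(im,(0,int(k*s)),(6,int(k*s)),(0,0,255),1);cv2.putText(im,str(y+k),(8,int(k*s)+4),0,.3,(0,255,255),1)
    return im
a=np.hstack([crop("pics/scene0.png",280,206,100,75),crop("pics/side0.png",270,210,100,75)])
b=np.hstack([crop("pics/scene0.png",430,140,140,105),crop("pics/side0.png",55,220,160,120)])
cv2.imwrite("pics/crop1.png",np.vstack([a,b]))
E
```

```text
(no output)
```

View pics/crop1.png

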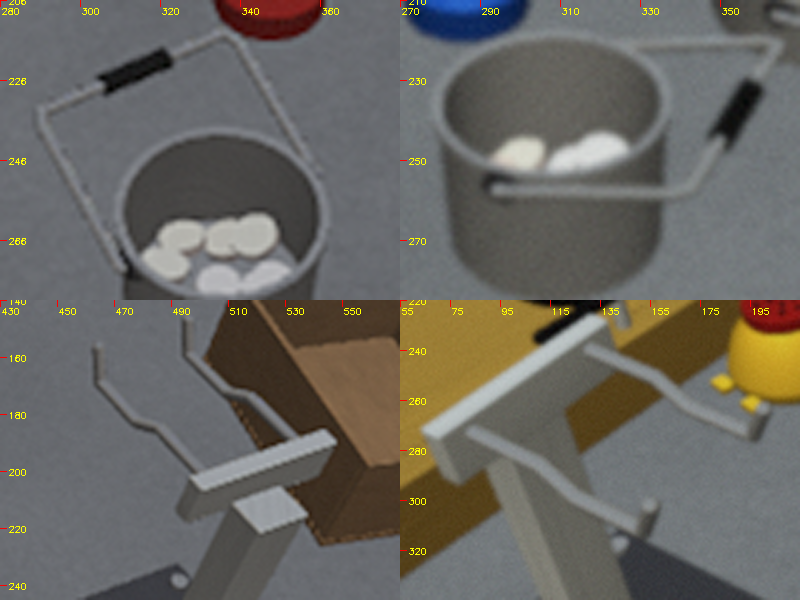

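```bash
cat > h.py <<'E'
import numpy as np
from workcell import ctrl
from scipy.optimize import least_squares
np.set_printoptions(precision=4,suppress=True)
def proj(c,P,par={}):
    if c not in par: par[c]=ctrl.camera_params(c)
    K=np.array(par[c]['intrinsics']);E=np.array(par[c]['extrinsics'])
    q=(np.atleast_2d(P)-E[:3,3])@E[:3,:3]; q=q@K.T
    return q[:,:2]/q[:,2:]
def tri(a,b):
    r=least_squares(lambda p:np.r_[proj("scene",p)[0]-a,proj("side",p)[0]-b],[.6,.1,.1]); return r.x,r.fun
def place(P,x,y,t,z=0):
    c,s=np.cos(t),np.sin(t); P=np.array(P,float)
    return np.c_[x+c*P[:,0]-s*P[:,1],y+s*P[:,0]+c*P[:,1],P[:,2]+z]
def fit(P,A,B):
    best=None
    for t in np.arange(-3,3.2,.8):
        r=least_squares(lambda v:np.r_[(proj("scene",place(P,*v))-A).ravel(),(proj("side",place(P,*v))-B).ravel()],[.6,.1,t])
        if best is None or r.cost<best.cost: best=r
    return best
E
python3 - <<'E'
from h import *
S=[(314,223.75),(290,234),(338,215.3),(335.5,259.8),(464,156.1),(495.5,147),(522.75,196)]
D=[(354.5,238.25),(342,258),(365,220.5),(308,236.3),(199,263.2),(154.2,301.2),(100.6,250)]
for n,a,b in zip("sleeve c1 c2 rim tipA tipB bar".split(),S,D):
    p,f=tri(a,b);print(n,p,f)
# bail lies level at .071 folded, -x; corner identity decided by cost
for sg in(1,-1):
    r=fit([(-.095,0,.071),(-.095,sg*.058,.071),(-.095,-sg*.058,.071),(0,0,.08)],S[:4],D[:4]);print("pail",sg,r.x,r.cost,r.fun)
    r=fit([(-.034,sg*.038,.241),(-.034,-sg*.038,.241),(.091,0,.237)],S[4:],D[4:]);print("hang",sg,r.x,r.cost,r.fun)
p=ctrl.camera_params("wrist");print(p['intrinsics'],p['extrinsics'])
E
```

```text
sleeve [ 0.4964 -0.0481  0.0981] [-1.3063 -0.8008 -1.1576  0.5148]
c1 [ 0.5042 -0.0705  0.0481] [14.4403  8.71   13.1029 -5.7245]
c2 [ 0.49   -0.0264  0.1402] [-16.5685 -10.2604 -14.3219   6.4413]
rim [ 0.5865 -0.0312  0.0756] [-1.1871 -0.6008 -1.1268  0.4036]
tipA [0.5407 0.2543 0.2375] [-0.4691 -0.1198 -0.2968  0.0431]
tipB [0.536  0.329  0.2371] [-0.9665 -0.1539 -0.5409  0.0323]
bar [0.6702 0.3036 0.2342] [-0.5677 -0.0324 -0.394  -0.0133]
pail 1 [ 0.584  -0.0192  0.4093] 2818.7557575082074 [ -4.9789   8.4137  38.3396 -15.2633 -49.2967  30.9853   3.8577  -4.2923
   0.6987   9.6699   8.8217  10.6842  -5.8506   8.6783  -3.8524   2.265 ]
hang 1 [0.5764 0.2884 0.5524] 4048.9558618256387 [ 17.6951 -10.6886 -31.7457  18.0675   9.5337 -11.0214 -23.3171  24.9523
  38.3099 -54.4736 -15.5529  16.7553]
pail -1 [ 0.5844 -0.0192 -5.8173] 2057.9944934008545 [ -6.707    9.8713  -2.0975  14.7021 -12.326    4.0258   3.9348  -4.1409
   0.7989   7.769   15.5248 -30.6858 -12.1686  46.2536  -4.041    2.1924]
hang -1 [0.5728 0.2957 0.1048] 20.3978326033434 [ 0.6021 -0.7647 -0.2294 -2.0708 -1.4528 -3.8403 -2.1293 -2.7339 -1.4142
 -1.6154  1.1862  0.7902]
[[385.1016   0.     318.459 ]
 [  0.     385.1016 239.6151]
 [  0.       0.       1.    ]] [[-0.3023 -0.9202 -0.2485  0.2523]
 [-0.9532  0.2919  0.0787  0.576 ]
 [ 0.0001  0.2607 -0.9654  0.374 ]
 [ 0.      0.      0.      1.    ]]
```

```bash
python3 - <<'E'
from h import *
S=[(314,223.75),(290,234),(338,215.3),(335.5,259.8),(310.5,273)]
D=[(354.5,238.25),(365,220.5),(342,258),(308,236.3)]
D2=D[:4]
for a,b in zip(S,D): print(*tri(a,b))
def P(al,sg):
    x,z=-.095*np.cos(al),.071+.095*np.sin(al)
    return [(x,0,z),(x,sg*.058,z),(x,-sg*.058,z),(0,0,.08)]
for sg in(1,-1):
  for t in (-.5,.5,0):
    f=lambda v:np.r_[(proj("scene",place(P(v[3],sg),*v[:3]))-S[:4]).ravel(),(proj("side",place(P(v[3],sg),*v[:3]))-D).ravel()]
    r=least_squares(f,[.58,-.03,t,.2]);print(sg,r.x,r.cost,r.fun)
    q=place(P(r.x[3],sg),*r.x[:3]);print(q[0])
E
```

```text
[ 0.4964 -0.0481  0.0981] [-1.3063 -0.8008 -1.1576  0.5148]
[ 0.5076 -0.1047  0.0984] [-1.1305 -0.7444 -1.0776  0.5182]
[0.4875 0.0087 0.0962] [-1.919  -1.0816 -1.5803  0.6401]
[ 0.5865 -0.0312  0.0756] [-1.1871 -0.6008 -1.1268  0.4036]
1 [0.5289 0.0239 1.4385 0.2761] 3592.323839164693 [ -6.5679   8.6754  12.5952 -21.6354 -25.3625  38.7148  13.5    -28.7737
  -5.5251  -7.9734   9.6347  22.717  -16.9214 -39.7745   7.4278  25.7049]
[ 0.5168 -0.0667  0.0969]
1 [0.5289 0.0239 1.4384 0.2761] 3592.323849598998 [ -6.568    8.6752  12.5961 -21.6358 -25.3637  38.7147  13.5003 -28.7728
  -5.5247  -7.9731   9.6343  22.7179 -16.9203 -39.7747   7.4267  25.7043]
[ 0.5168 -0.0667  0.0969]
1 [0.5289 0.0239 1.4385 0.2761] 3592.323844647847 [ -6.568    8.6753  12.5957 -21.6356 -25.3631  38.7148  13.5001 -28.7732
  -5.5249  -7.9732   9.6345  22.7175 -16.9208 -39.7746   7.4272  25.7046]
[ 0.5168 -0.0667  0.0969]
-1 [ 0.5867 -0.0311  0.1831  0.2845] 12.37494388026018 [-1.0246 -0.4947 -1.1289 -0.4992 -1.8228 -1.9067 -1.0789 -1.7885 -1.6055
  0.6981 -1.0987  0.8302 -1.2404  0.3717 -1.2952 -1.515 ]
[ 0.497  -0.0477  0.0977]
-1 [ 0.5867 -0.0311  0.1831  0.2845] 12.37494388026024 [-1.0246 -0.4947 -1.1289 -0.4992 -1.8228 -1.9067 -1.0789 -1.7885 -1.6055
  0.6981 -1.0987  0.8302 -1.2404  0.3717 -1.2952 -1.515 ]
[ 0.497  -0.0477  0.0977]
-1 [ 0.5867 -0.0311  0.1831  0.2845] 12.374943880260425 [-1.0246 -0.4947 -1.1289 -0.4992 -1.8228 -1.9067 -1.0789 -1.7885 -1.6055
  0.6981 -1.0987  0.8302 -1.2404  0.3717 -1.2952 -1.515 ]
[ 0.497  -0.0477  0.0977]
```

```bash
cat >> h.py <<'E'
from scipy.spatial.transform import Rotation as R
def plan(tcp,psi):
    "yaw about tool x to make the jaw axis lie along heading psi (mod pi), then offset mm in turned tool axes"
    s=ctrl.state();r=R.from_rotvec(s['tool_rot']);M=r.as_matrix();z=M[:,2]
    cur=np.arctan2(z[1],z[0]);d=(psi-cur+np.pi/2)%np.pi-np.pi/2
    best=min([d],key=abs)
    for sg in(1,-1):
        M2=(r*R.from_rotvec([sg*best,0,0])).as_matrix()
        e=(np.arctan2(M2[1,2],M2[0,2])-psi+np.pi/2)%np.pi-np.pi/2
        if abs(e)<.01:
            print("t %.2f"%s['clock'],"TCP",np.array(s['position']),"yaw",round(sg*best,3),"off mm",np.round(M2.T@(np.array(tcp)-s['position'])*1e3,1),"F",np.array(s['ft_force']),"open",round(s['opening'],4),"q6",round(s['joints'][5],2))
            print("axes cols\n",M2);return
E
python3 - <<'E'
from h import *
plan([.497,-.048,.23],.183)
plan([.497,-.048,.23],.183+.0)
E
```

```text
t 0.50 TCP [0.1887 0.5958 0.2313] yaw 1.081 off mm [   1.3  689.1 -186. ] F [0.2263 0.4948 0.2231] open 0.0856 q6 -0.26
axes cols
 [[-0.0001  0.182  -0.9833]
 [-0.0001 -0.9833 -0.182 ]
 [-1.      0.0001  0.0001]]
t 0.50 TCP [0.1887 0.5958 0.2313] yaw 1.081 off mm [   1.3  689.1 -186. ] F [0.2263 0.4948 0.2231] open 0.0856 q6 -0.26
axes cols
 [[-0.0001  0.182  -0.9833]
 [-0.0001 -0.9833 -0.182 ]
 [-1.      0.0001  0.0001]]
```

{"name": "arm_command", "arguments": {"offset": [[0, 0, 0], [0, 0, 0], [0, 0, 0], [0, 0, 0], [0, 0, 0], [0, 0, 0], [0, 0, 0], [0, 0, 0], [0, 0, 0]], "yaw": [0.12, 0.12, 0.12, 0.12, 0.12, 0.12, 0.12, 0.12, 0.12], "grip": 0.2}}

```text
clock: 1.25
position: [0.1887, 0.5958, 0.2313]
tool_rot: [2.128, 0.19, -2.128]
ft_force: [-0.4, -0.2, -0.8]
opening: 0.0344
```

{"name": "arm_command", "arguments": {"offset": [[0, 28.7, -7.75], [0, 28.7, -7.75], [0, 28.7, -7.75], [0, 28.7, -7.75], [0, 28.7, -7.75], [0, 28.7, -7.75], [0, 28.7, -7.75], [0, 28.7, -7.75], [0, 28.7, -7.75], [0, 28.7, -7.75], [0, 28.7, -7.75], [0, 28.7, -7.75]], "yaw": [0, 0, 0, 0, 0, 0, 0, 0, 0, 0, 0, 0]}}

```text
clock: 2.25
position: [0.3435, 0.2729, 0.2317]
tool_rot: [2.126, 0.197, -2.124]
ft_force: [1.1, -0.1, -0.2]
opening: 0.0342
```

{"name": "arm_command", "arguments": {"offset": [[0, 28.7, -7.75], [0, 28.7, -7.75], [0, 28.7, -7.75], [0, 28.7, -7.75], [0, 28.7, -7.75], [0, 28.7, -7.75], [0, 28.7, -7.75], [0, 28.7, -7.75], [0, 28.7, -7.75], [0, 28.7, -7.75], [0, 28.7, -7.75], [0, 28.7, -7.75]], "yaw": [0, 0, 0, 0, 0, 0, 0, 0, 0, 0, 0, 0]}}

```text
clock: 3.25
position: [0.4981, -0.0488, 0.2316]
tool_rot: [2.126, 0.196, -2.124]
ft_force: [1.2, 0.8, -0.1]
opening: 0.0339
```

```bash
python3 - <<'E'
from h import *
import cv2
plan([.497,-.048,.23],.183)
im=ctrl.grab_frame("wrist");cv2.imwrite("pics/w1.png",im[...,::-1])
par=ctrl.camera_params("wrist");print(np.array(par['extrinsics']))
P=lambda al:[(-.095*np.cos(al),y,.071+.095*np.sin(al)) for y in(0,.058,-.058)]+[(0,0,.08)]
print(proj("wrist",place(P(.2845),.5867,-.0311,.1831)))
for n in("tall_bail_grip","tall_bail"):
    print(n,[(np.round(d['rect']).tolist(),round(d['confidence'],2)) for d in ctrl.spot_in(n,"wrist")])
E
```

```text
t 3.25 TCP [ 0.4981 -0.0488  0.2316] yaw -0.001 off mm [ 1.6 -1.   0.9] F [ 1.2309  0.7802 -0.1263] open 0.0339 q6 -0.04
axes cols
 [[ 0.0007  0.1838 -0.983 ]
 [ 0.0001 -0.983  -0.1838]
 [-1.      0.     -0.0007]]
[[-0.9837 -0.174  -0.0452  0.5123]
 [-0.1798  0.95    0.2553 -0.1165]
 [-0.0015  0.2593 -0.9658  0.3742]
 [ 0.      0.      0.      1.    ]]
[[322.5841 234.6015]
 [322.5508 306.6619]
 [322.6211 154.5226]
 [206.344  229.275 ]]
tall_bail_grip [([194.0, 141.0, 329.0, 306.0], 0.97)]
tall_bail [([198.0, 142.0, 330.0, 312.0], 0.59)]
```

View pics/w1.png

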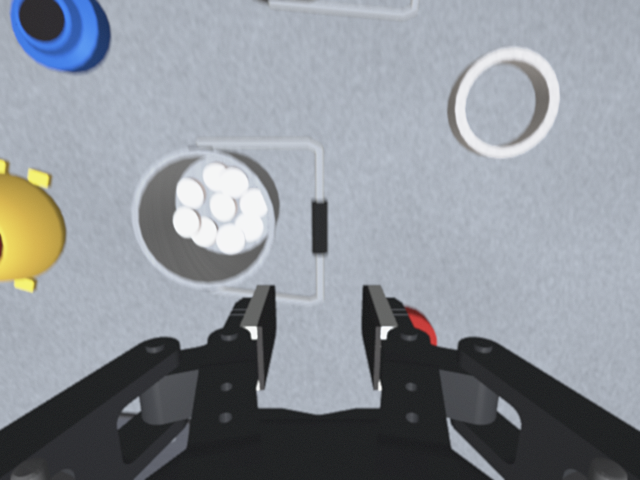

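The sleeve is at (319.5,227), the bail corners at (319,147) and (320,298), and the rim centre at about (204,217). The bar lies along the image's vertical axis, so the yaw is right. There is a shift of several mm in y, so I'll refit from this view.

```bash
python3 - <<'E'
from h import *
import cv2
im=cv2.imread("pics/w1.png")
W=np.array([(319.5,227.5),(320,298),(319,147),(204,217)])
S=np.array([(314,223.75),(290,234),(338,215.3),(335.5,259.8)])
D=np.array([(354.5,238.25),(365,220.5),(342,258),(308,236.3)])
def P(al,r=.095):
    x,z=-r*np.cos(al),.071+r*np.sin(al)
    return [(x,0,z),(x,-.058,z),(x,.058,z),(0,0,.08)]
Pw=lambda al:[P(al)[0],P(al)[2],P(al)[1],P(al)[3]]
fw=lambda v:(proj("wrist",place(Pw(v[3]),*v[:3]))-W).ravel()
fs=lambda v:np.r_[(proj("scene",place(P(v[3]),*v[:3]))-S).ravel(),(proj("side",place(P(v[3]),*v[:3]))-D).ravel()]
for n,f in(("wrist",fw),("all",lambda v:np.r_[fw(v),fs(v)])):
    r=least_squares(f,[.587,-.031,.18,.28],loss="soft_l1");print(n,r.x,r.cost);print(f(r.x).reshape(-1,2)[:12].round(1).tolist());print("sleeve",place(P(r.x[3]),*r.x[:3])[0])
E
```

```text
wrist [ 0.5875 -0.0346  0.1756  0.2986] 6.26745635677139
[[0.3, -0.9], [-0.6, 1.8], [1.2, -1.9], [-0.7, 3.5]]
sleeve [ 0.4981 -0.0505  0.0989]
all [ 0.5877 -0.0335  0.1786  0.2782] 16.45500066881906
[[0.4, -0.4], [-0.2, 1.8], [1.2, -0.8], [-1.2, 4.9], [-1.8, 0.2], [-2.0, 0.1], [-2.5, -1.2], [-2.0, -1.1], [-1.4, 0.2], [-0.8, 0.5], [-1.2, -0.2], [-1.0, -2.3]]
sleeve [ 0.4978 -0.0497  0.0971]
```

{"name": "arm_command", "arguments": {"offset": [[15, 1.5, 0], [15, 0, 0], [15, 0, 0], [15, 0, 0], [15, 0, 0], [15, 0, 0], [15, 0, 0], [12, 0, 0], [10, 0, 0], [8, 0, 0], [8, 0, 0], [6, 0, 0]], "yaw": [0, 0, 0, 0, 0, 0, 0, 0, 0, 0, 0, 0], "grip": 0.35, "newtons": 40}}

```text
clock: 4.4
position: [0.4978, -0.0483, 0.0819]
tool_rot: [2.125, 0.197, -2.125]
ft_force: [-0.6, -0.3, 0.4]
opening: 0.0276
```

```bash
python3 - <<'E'
from h import *
import cv2
plan([.498,-.0505,.081],.178)
a=ctrl.grab_frame("wrist");b=ctrl.grab_frame("side")
cv2.imwrite("pics/w2.png",np.hstack([cv2.resize(a,(400,300)),cv2.resize(b[180:300,250:410],(400,300))])[...,::-1])
E
```

```text
t 4.40 TCP [ 0.4978 -0.0483  0.0819] yaw 0.007 off mm [0.9 2.2 0.1] F [-0.5527 -0.2554  0.4199] open 0.0276 q6 -0.04
axes cols
 [[ 0.      0.1771 -0.9842]
 [ 0.0001 -0.9842 -0.1771]
 [-1.     -0.0001 -0.    ]]
```

View pics/w2.png

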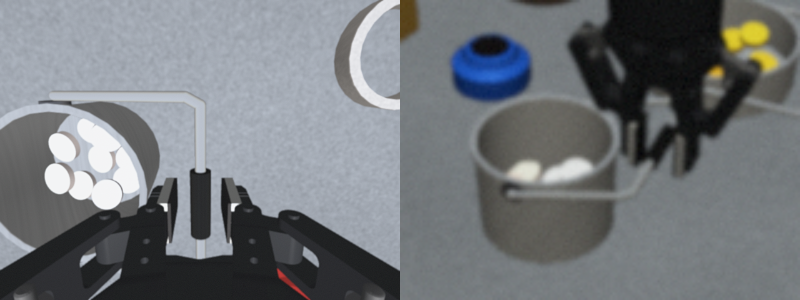

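The sleeve is centred between the pads (crop x≈200) and its length overlaps the pads. I'll close the jaws.

{"name": "arm_command", "arguments": {"offset": [[0, 0, 0], [0, 0, 0], [0, 0, 0], [0, 0, 0], [0, 0, 0], [0, 0, 0]], "yaw": [0, 0, 0, 0, 0, 0], "grip": 1, "newtons": 40}}

```text
clock: 5.0
position: [0.4978, -0.0488, 0.0825]
tool_rot: [2.125, 0.196, -2.125]
ft_force: [-1.3, 0.8, 0.4]
opening: 0.0103
```

```bash
python3 - <<'E'
from h import *
a0=.29
al=np.linspace(a0,np.pi/2,25);r=95
# up = tool -x ; toward pail(+own x) = tool -z
p=np.c_[-r*np.sin(al),0*al,r*np.cos(al)]
print(np.round(np.diff(p,axis=0),1).tolist())
E
```

```text
[[-4.8, 0.0, -1.6], [-4.7, 0.0, -1.8], [-4.6, 0.0, -2.1], [-4.5, 0.0, -2.3], [-4.4, 0.0, -2.6], [-4.2, 0.0, -2.8], [-4.1, 0.0, -3.0], [-3.9, 0.0, -3.2], [-3.7, 0.0, -3.4], [-3.5, 0.0, -3.6], [-3.3, 0.0, -3.8], [-3.1, 0.0, -4.0], [-2.9, 0.0, -4.1], [-2.7, 0.0, -4.3], [-2.5, 0.0, -4.4], [-2.2, 0.0, -4.6], [-2.0, 0.0, -4.7], [-1.7, 0.0, -4.8], [-1.5, 0.0, -4.9], [-1.2, 0.0, -4.9], [-0.9, 0.0, -5.0], [-0.7, 0.0, -5.0], [-0.4, 0.0, -5.1], [-0.1, 0.0, -5.1]]
```

{"name": "arm_command", "arguments": {"offset": [[-4.7, 0, -1.6], [-4.6, 0, -1.8], [-4.5, 0, -2.1], [-4.4, 0, -2.3], [-4.3, 0, -2.6], [-4.1, 0, -2.8]], "yaw": [0, 0, 0, 0, 0, 0]}}

```text
clock: 5.5
position: [0.5107, -0.0465, 0.1095]
tool_rot: [2.124, 0.196, -2.126]
ft_force: [-2.1, 0.5, 1.7]
opening: 0.011
```

{"name": "arm_command", "arguments": {"offset": [[-4.1, 0, -3.0], [-3.9, 0, -3.2], [-3.7, 0, -3.4], [-3.5, 0, -3.6], [-3.3, 0, -3.8], [-3.1, 0, -4.0]], "yaw": [0, 0, 0, 0, 0, 0]}}

```text
clock: 6.0
position: [0.5318, -0.0425, 0.1312]
tool_rot: [2.125, 0.196, -2.125]
ft_force: [-4.7, 0.9, 5.8]
opening: 0.0106
```

```bash
python3 - <<'E'
from h import *
import cv2
plan([.498,-.0505,.081],.178)
a=ctrl.grab_frame("scene");b=ctrl.grab_frame("side")
cv2.imwrite("pics/w3.png",np.hstack([cv2.resize(a[180:330,250:450],(400,300)),cv2.resize(b[180:300,250:410],(400,300))])[...,::-1])
E
```

```text
t 6.00 TCP [ 0.5318 -0.0425  0.1312] yaw 0.006 off mm [50.2  1.9 34.6] F [-4.6842  0.8845  5.8004] open 0.0106 q6 -0.04
axes cols
 [[-0.0001  0.1771 -0.9842]
 [-0.0002 -0.9842 -0.1771]
 [-1.      0.0001  0.0002]]
```

View pics/w3.png

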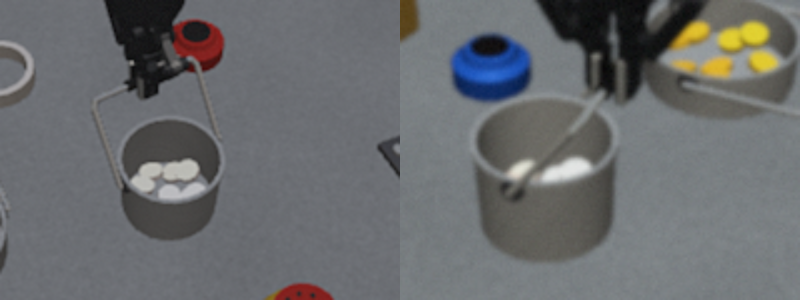

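The pail hasn't moved and the bail is about halfway up. There is a slight inward push of 7 N, so I'll relax it outward by about 1 mm and carry on.

{"name": "arm_command", "arguments": {"offset": [[-3.4, 0, -3.6], [-3.2, 0, -4.0], [-2.5, 0, -4.4], [-2.2, 0, -4.6], [-2.0, 0, -4.7], [-1.7, 0, -4.8]], "yaw": [0, 0, 0, 0, 0, 0]}}

```text
clock: 6.6
position: [0.5578, -0.0376, 0.1453]
tool_rot: [2.125, 0.196, -2.125]
ft_force: [1.8, 0.1, -3.5]
opening: 0.0103
```

{"name": "arm_command", "arguments": {"offset": [[-1.4, 0, -4.9], [-1.1, 0, -4.9], [-0.8, 0, -5.0], [-0.5, 0, -5.0], [-0.3, 0, -5.0], [0, 0, -4.5], [0, 0, 0]], "yaw": [0, 0, 0, 0, 0, 0, 0]}}

```text
clock: 7.18
position: [0.5871, -0.0322, 0.1498]
tool_rot: [2.126, 0.196, -2.124]
ft_force: [0.5, 1.9, -0.1]
opening: 0.0106
```

```bash
python3 - <<'E'
from h import *
import cv2
plan([.5877,-.0335,.147],.178)
a=ctrl.grab_frame("scene");b=ctrl.grab_frame("side")
cv2.imwrite("pics/w4.png",np.hstack([cv2.resize(a[180:330,250:450],(400,300)),cv2.resize(b[180:300,250:410],(400,300))])[...,::-1])
E
```

```text
t 7.18 TCP [ 0.5871 -0.0322  0.1498] yaw 0.006 off mm [ 2.8  1.4 -0.3] F [ 0.5499  1.8822 -0.0963] open 0.0106 q6 -0.04
axes cols
 [[ 0.0012  0.1771 -0.9842]
 [ 0.     -0.9842 -0.1771]
 [-1.      0.0002 -0.0012]]
```

View pics/w4.png

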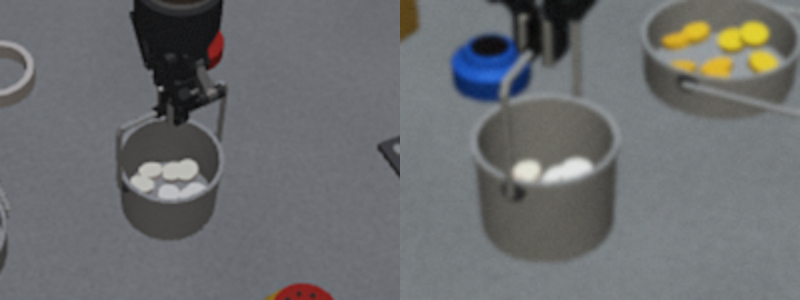

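The bail is upright, the pail is still standing in place, and the force is about zero. Now I'll lift.

{"name": "arm_command", "arguments": {"offset": [[-2, 0, 0], [-4, 0, 0], [-7, 0, 0], [-10, 0, 0], [-12, 0, 0], [-12, 0, 0], [-12, 0, 0], [-12, 0, 0], [-10, 0, 0], [-7, 0, 0], [-4, 0, 0], [-3, 0, 0]], "yaw": [0, 0, 0, 0, 0, 0, 0, 0, 0, 0, 0, 0], "newtons": 60}}

```text
clock: 8.28
position: [0.5859, -0.0324, 0.2452]
tool_rot: [2.126, 0.196, -2.125]
ft_force: [-0.3, 0.9, -4.1]
opening: 0.0099
```

```bash
python3 - <<'E'
from h import *
plan([.462,.286,.245],.08)
E
```

```text
t 8.28 TCP [ 0.5859 -0.0324  0.2452] yaw 0.104 off mm [   0.2 -327.3   98.1] F [-0.3124  0.8824 -4.1472] open 0.0099 q6 -0.04
axes cols
 [[ 0.0004  0.0799 -0.9968]
 [ 0.0003 -0.9968 -0.0799]
 [-1.     -0.0002 -0.0005]]
```

{"name": "arm_command", "arguments": {"offset": [[0, 0, 0], [0, 0, 0], [0, 0, 0], [0, -3, 0.9], [0, -7, 2.1], [0, -11, 3.3], [0, -15, 4.5], [0, -17, 5.1], [0, -17, 5.1], [0, -17, 5.1], [0, -17, 5.1], [0, -17, 5.1]], "yaw": [0.035, 0.035, 0.035, 0, 0, 0, 0, 0, 0, 0, 0, 0]}}

```text
clock: 9.28
position: [0.5392, 0.087, 0.2446]
tool_rot: [2.18, 0.088, -2.181]
ft_force: [0.7, 0.3, -3.5]
opening: 0.0101
```

{"name": "arm_command", "arguments": {"offset": [[0, -17, 5.1], [0, -17, 5.1], [0, -17, 5.1], [0, -17, 5.1], [0, -17, 5.1], [0, -17, 5.1], [0, -17, 5.1], [0, -17, 5.1], [0, -17, 5.1], [0, -15, 4.5], [0, -11, 3.3], [0, -8, 2.4]], "yaw": [0, 0, 0, 0, 0, 0, 0, 0, 0, 0, 0, 0]}}

```text
clock: 10.28
position: [0.4685, 0.2688, 0.2446]
tool_rot: [2.18, 0.088, -2.18]
ft_force: [-0.2, -0.9, -4.6]
opening: 0.0097
```

{"name": "arm_command", "arguments": {"offset": [[0, -8, 2.4], [0, -6, 1.8], [0, -4, 1.2], [0, -1, 0.3], [0, 0, 0], [0, 0, 0]], "yaw": [0, 0, 0, 0, 0, 0]}}

```text
clock: 10.78
position: [0.4625, 0.2854, 0.2446]
tool_rot: [2.181, 0.085, -2.181]
ft_force: [0.0, -0.8, -4.7]
opening: 0.01
```

```bash
python3 - <<'E'
from h import *
import cv2
plan([.462,.286,.245],.08)
a=ctrl.grab_frame("wrist");c=ctrl.camera_params("wrist");b=ctrl.grab_frame("scene");d=ctrl.grab_frame("side")
cv2.imwrite("pics/w5raw.png",a[...,::-1])
row=np.hstack([cv2.resize(b[110:260,380:580],(400,300)),cv2.resize(d[200:380,60:300],(400,300))])
cv2.imwrite("pics/s5.png",row[...,::-1])
H=[(-.034,-.038,.241),(-.034,.038,.241),(.091,0,.237),(0,-.038,.219),(0,.038,.219)]
print("w",proj("wrist",place(H,.572,.2945,.08)))
E
```

```text
t 10.78 TCP [0.4625 0.2854 0.2446] yaw 0.001 off mm [-0.4 -0.6  0.4] F [ 0.0102 -0.8189 -4.6579] open 0.01 q6 -0.77
axes cols
 [[-0.0002  0.077  -0.997 ]
 [-0.0004 -0.997  -0.077 ]
 [-1.      0.0004  0.0002]]
w [[ 123.8653  211.7606]
 [ 147.1148  382.6034]
 [-155.1433  299.0167]
 [  71.2526  202.3733]
 [  97.3943  355.0521]]
```

View pics/w5raw.png

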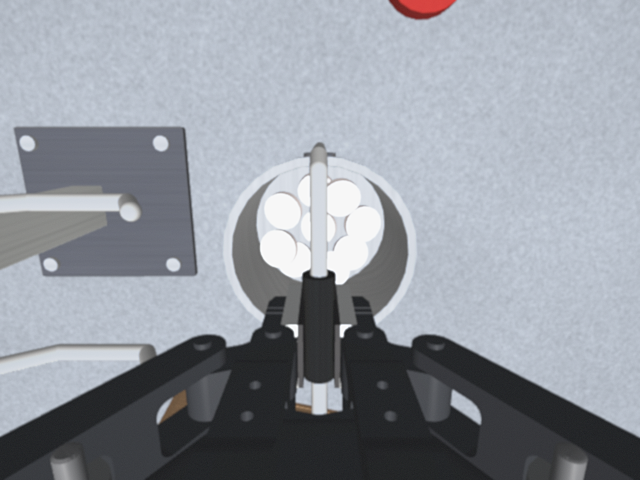

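The pail hangs level with its bail upright. Hook A's tip is at (130,208), with its seat wire at y≈203, and hook B's wire is at y≈353. These match the prediction within about 2 mm; the hanger is about 2 mm nearer. I'll move in above the seats.

{"name": "arm_command", "arguments": {"offset": [[0, 0, -3], [0, 0, -6], [0, 0, -9], [0, -0.2, -12], [0, -0.2, -13], [0, -0.2, -13], [0, -0.2, -13], [0, 0, -13], [0, 0, -11], [0, 0, -8], [0, 0, -5], [0, 0, -2]], "yaw": [0, 0, 0, 0, 0, 0, 0, 0, 0, 0, 0, 0]}}

```text
clock: 11.93
position: [0.5709, 0.295, 0.244]
tool_rot: [2.181, 0.085, -2.182]
ft_force: [-0.3, 0.3, -4.1]
opening: 0.0099
```

{"name": "arm_command", "arguments": {"offset": [[4, 0, 0], [5, 0, 0], [5, 0, 0], [5, 0, 0], [4, 0, 0], [3, 0, 0], [2, 0, 0], [0, 0, 0]], "yaw": [0, 0, 0, 0, 0, 0, 0, 0]}}

```text
clock: 12.6
position: [0.5697, 0.2951, 0.2161]
tool_rot: [2.18, 0.086, -2.182]
ft_force: [0.4, -0.6, -4.9]
opening: 0.0096
```

```bash
python3 - <<'E'
from h import *
import cv2
plan([.570,.2945,.206],.08)
a=ctrl.grab_frame("wrist");b=ctrl.grab_frame("scene");d=ctrl.grab_frame("side")
w=cv2.resize(a,(400,300))
row=np.hstack([cv2.resize(b[110:260,400:600],(400,300)),cv2.resize(d[200:380,40:280],(400,300))])
cv2.imwrite("pics/s6.png",np.vstack([row,np.hstack([w,w*0])])[...,::-1])
E
```

```text
t 12.60 TCP [0.5697 0.2951 0.2161] yaw 0.001 off mm [10.1  0.6 -0.2] F [ 0.4223 -0.6208 -4.8582] open 0.0096 q6 -0.65
axes cols
 [[-0.0006  0.0781 -0.9969]
 [-0.0005 -0.9969 -0.0781]
 [-1.      0.0005  0.0007]]
```

View pics/s6.png

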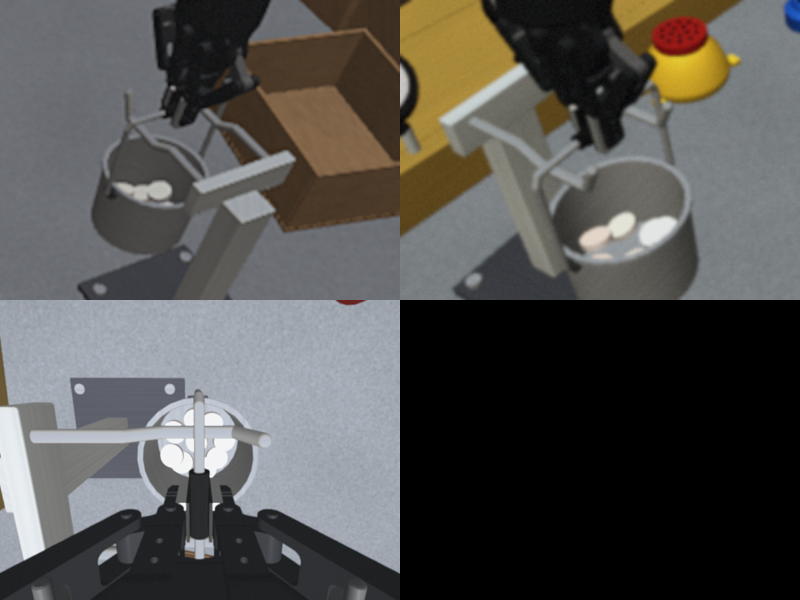

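The bar is centred over the seat: in the wrist crop the seat runs from x≈165 to 235 and the bar is at 200. I'll lower it onto the hooks, watching the force.

{"name": "arm_command", "arguments": {"offset": [[2, 0, 0], [2, 0, 0], [2, 0, 0], [1.5, 0, 0], [1, 0, 0], [0, 0, 0]], "yaw": [0, 0, 0, 0, 0, 0]}}

```text
clock: 13.25
position: [0.5698, 0.295, 0.2077]
tool_rot: [2.18, 0.086, -2.182]
ft_force: [0.0, -0.3, -4.6]
opening: 0.0096
```

{"name": "arm_command", "arguments": {"offset": [[1, 0, 0], [0, 0, 0], [0, 0, 0]], "yaw": [0, 0, 0]}}

```text
clock: 13.5
position: [0.57, 0.2951, 0.2071]
tool_rot: [2.181, 0.086, -2.181]
ft_force: [0.0, 0.5, -4.0]
opening: 0.01
```

{"name": "arm_command", "arguments": {"offset": [[1, 0, 0], [0, 0, 0], [0, 0, 0]], "yaw": [0, 0, 0]}}

```text
clock: 13.75
position: [0.5699, 0.2951, 0.2061]
tool_rot: [2.181, 0.086, -2.181]
ft_force: [0.7, -0.4, -4.0]
opening: 0.0099
```

{"name": "arm_command", "arguments": {"offset": [[1, 0, 0], [0, 0, 0], [0, 0, 0]], "yaw": [0, 0, 0]}}

```text
clock: 14.0
position: [0.5701, 0.2952, 0.2057]
tool_rot: [2.182, 0.087, -2.18]
ft_force: [-0.3, -0.0, -1.8]
opening: 0.0097
```

Contact has begun. I'll go about 1 mm further to take the rest of the weight.

{"name": "arm_command", "arguments": {"offset": [[0.7, 0, 0], [0, 0, 0], [0, 0, 0]], "yaw": [0, 0, 0]}}

```text
clock: 14.25
position: [0.5701, 0.2952, 0.2054]
tool_rot: [2.182, 0.087, -2.18]
ft_force: [-1.6, 0.0, 2.9]
opening: 0.0099
```

{"name": "arm_command", "arguments": {"offset": [[0.4, 0, 0], [0, 0, 0], [0, 0, 0]], "yaw": [0, 0, 0]}}

```text
clock: 14.5
position: [0.5702, 0.2952, 0.2053]
tool_rot: [2.183, 0.087, -2.18]
ft_force: [-3.7, -0.7, 5.4]
opening: 0.0099
```

{"name": "arm_command", "arguments": {"offset": [[-0.6, 0, 0], [0, 0, 0], [0, 0, 0]], "yaw": [0, 0, 0]}}

```text
clock: 14.75
position: [0.5702, 0.2952, 0.2053]
tool_rot: [2.182, 0.087, -2.18]
ft_force: [-3.7, -1.6, 5.3]
opening: 0.01
```

{"name": "arm_command", "arguments": {"offset": [[0, 0, 0], [0, 0, 0], [0, 0, 0], [0, 0, 0], [0, 0, 0], [0, 0, 0]], "yaw": [0, 0, 0, 0, 0, 0], "grip": 0.2}}

```text
clock: 15.25
position: [0.57, 0.2952, 0.2043]
tool_rot: [2.181, 0.086, -2.181]
ft_force: [0.6, 0.1, 0.1]
opening: 0.034
```

```bash
python3 - <<'E'
from h import *
import cv2
plan([.570,.2945,.35],.08)
a=ctrl.grab_frame("wrist");b=ctrl.grab_frame("scene");d=ctrl.grab_frame("side")
w=cv2.resize(a,(400,300))
row=np.hstack([cv2.resize(b[110:260,400:600],(400,300)),cv2.resize(d[200:380,40:280],(400,300))])
cv2.imwrite("pics/s7.png",np.vstack([row,np.hstack([w,w*0])])[...,::-1])
E
```

```text
t 15.25 TCP [0.57   0.2952 0.2043] yaw 0.001 off mm [-145.7    0.7    0.1] F [0.5749 0.1278 0.1136] open 0.034 q6 -0.65
axes cols
 [[-0.0001  0.0779 -0.997 ]
 [-0.0001 -0.997  -0.0779]
 [-1.      0.0001  0.0001]]
```

View pics/s7.png

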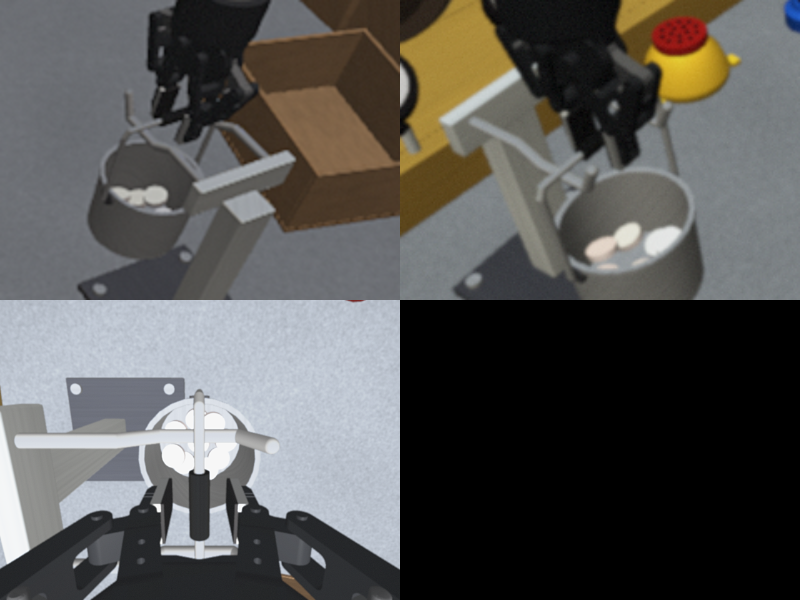

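The bar rests on both seats with the fingers clear, the force is zero and the pail is upright. Now I'll retract straight up.

{"name": "arm_command", "arguments": {"offset": [[-2, 0, 0], [-4, 0, 0], [-6, 0, 0], [-8, 0, 0], [-12, 0, 0], [-16, 0, 0], [-18, 0, 0], [-18, 0, 0], [-18, 0, 0], [-16, 0, 0], [-10, 0, 0], [-5, 0, 0]], "yaw": [0, 0, 0, 0, 0, 0, 0, 0, 0, 0, 0, 0]}}

```text
clock: 16.4
position: [0.5704, 0.2953, 0.3403]
tool_rot: [2.186, 0.089, -2.178]
ft_force: [-0.4, -0.4, 0.9]
opening: 0.0342
```

{"name": "arm_command", "arguments": {"offset": [[0, 0, 0], [0, 0, 0], [0, 0, 0], [0, 0, 0], [0, 0, 0], [0, 0, 0], [0, 0, 0], [0, 0, 0], [0, 0, 0], [0, 0, 0], [0, 0, 0], [0, 0, 0]], "yaw": [0, 0, 0, 0, 0, 0, 0, 0, 0, 0, 0, 0]}}

```text
clock: 17.4
position: [0.57, 0.2951, 0.3377]
tool_rot: [2.181, 0.086, -2.181]
ft_force: [-0.1, 0.7, -0.0]
opening: 0.0343
```

```bash
python3 - <<'E'
from h import *
import cv2
s=ctrl.state();print(s['clock'],s['position'],s['ft_force'])
f=[ctrl.grab_frame("scene") for _ in range(2)]
a=ctrl.grab_frame("wrist");d=ctrl.grab_frame("side")
for _ in range(8): e=ctrl.grab_frame("scene")
g=[cv2.cvtColor(x[140:270,430:560],cv2.COLOR_RGB2GRAY).astype(float) for x in(f[0],e)]
print("motion shift px",cv2.phaseCorrelate(*g),"meandiff",abs(g[0]-g[1]).mean())
w=cv2.resize(a,(400,300))
row=np.hstack([cv2.resize(e[110:260,400:600],(400,300)),cv2.resize(d[200:380,40:280],(400,300))])
cv2.imwrite("pics/s8.png",np.vstack([row,np.hstack([w,w*0])])[...,::-1])
E
```

```text
17.4 [0.57   0.2951 0.3377] [-0.1425  0.6738 -0.0363]
motion shift px ((0.5299630363740562, 0.5047145984757577), 1.000655332891698) meandiff 0.9724852071005917
```

View pics/s8.png

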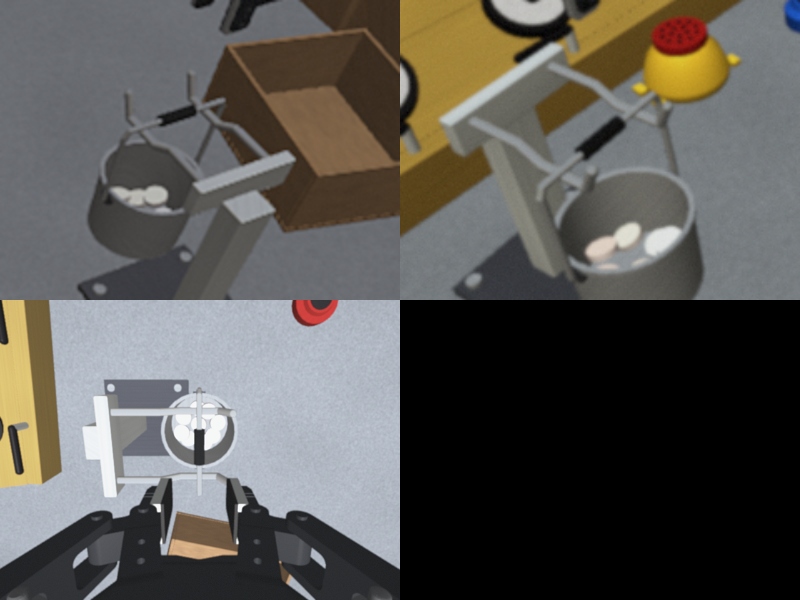

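```bash
python3 -c "
from workcell import ctrl
print(ctrl.finish_job())"
```

```text
the job is handed in; nothing more can be done
None
```

The tall pail is hanging by its bail across both hooks of the hanger, let go and upright, and the job is handed in at about 18 s of the 67 s allowed.

- **Raising the bail:** I pinched the sleeve and swung the bail upright in an arc. The pail stayed standing in the same place on the bench, with at most about 7.5 N read at the wrist at the checks.
- **Hanging:** I lifted the pail by the bail (about 4 to 5 N), brought it in from the front over the hook tips and lowered it until the hooks took the weight. The wrist showed about 5 N of pressing just before I opened the jaws, and about zero after. I then moved straight up, about 13 cm clear.
- **Last checks:** All three camera views show the bar lying across both seats behind the tips, with the sleeve between the hooks and the pail level. The wrist force was about zero.
- **A check that disagreed:** Between two pictures about half a second apart the mean difference was about 1 grey level, which means no visible movement. The image-shift check reported 0.5 px in both directions. I put that down to the method and did not repeat it another way.
- **Position mismatches:** The wrist view put the pail about 3 mm from the first estimate, and I corrected for that before gripping. The hook tips measured about 4 mm lower than specified, but contact came at the expected height.

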